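Release the ratchet clamp and fit four lids to their boxes

TASK

The glue on the lippings of the four box lids has set: lift the red ratchet pawl clear of its teeth, leave it up, and slide the clamp bar fully back by its knob. Then move the lids one by one from the clamp to the tray and seat each one fully home and square on the box of its own timber, leaving the boxes standing in their bays. Do not disturb the wax tin or the mug.

Things in the scene. Friction and masses are not known exactly. Their poses are not given: they have to be found in the camera images.
- lid_maple: Lid of pale maple with a dark pull and dark end lippings. Plate 76 (own x) x 56 (y) x 10 mm; below it a tapered plug 8 mm deep, 56 x 36 mm at the plate, 50 x 30 mm at its foot; on top in the middle an upright pull to grasp: 16 mm thick (x), 34 mm long (y). Origin: centre of the plug's underside, z up; plate at z = 8 to 18 mm, pull at 18 to 46 mm. 0.1 kg.
- lid_oak: Lid of mid-brown oak with a dark pull and dark end lippings. Plate 76 (own x) x 56 (y) x 10 mm; below it a tapered plug 8 mm deep, 56 x 36 mm at the plate, 50 x 30 mm at its foot; on top in the middle an upright pull to grasp: 16 mm thick (x), 34 mm long (y). Origin: centre of the plug's underside, z up; plate at z = 8 to 18 mm, pull at 18 to 46 mm. 0.1 kg.
- lid_walnut: Lid of dark brown walnut with a pale pull and pale end lippings. Plate 76 (own x) x 56 (y) x 10 mm; below it a tapered plug 8 mm deep, 56 x 36 mm at the plate, 50 x 30 mm at its foot; on top in the middle an upright pull to grasp: 16 mm thick (x), 34 mm long (y). Origin: centre of the plug's underside, z up; plate at z = 8 to 18 mm, pull at 18 to 46 mm. 0.1 kg.
- lid_padauk: Lid of red padauk with a pale pull and pale end lippings. Plate 76 (own x) x 56 (y) x 10 mm; below it a tapered plug 8 mm deep, 56 x 36 mm at the plate, 50 x 30 mm at its foot; on top in the middle an upright pull to grasp: 16 mm thick (x), 34 mm long (y). Origin: centre of the plug's underside, z up; plate at z = 8 to 18 mm, pull at 18 to 46 mm. 0.1 kg.
- box_maple: Open box of pale maple, 76 (own x) x 56 (y) x 45 mm high, mouth 66 x 46 mm: the plug enters with 5 mm play each side at the plate, 8 mm at its foot. Loose, in a bay of the tray (walls 12 mm high, 2 mm play). Origin: centre of its underside, z up. Lid home: its origin 37 mm above the box's, its x along the box's x (either way round).
- box_oak: Open box of mid-brown oak, 76 (own x) x 56 (y) x 45 mm high, mouth 66 x 46 mm: the plug enters with 5 mm play each side at the plate, 8 mm at its foot. Loose, in a bay of the tray (walls 12 mm high, 2 mm play). Origin: centre of its underside, z up. Lid home: its origin 37 mm above the box's, its x along the box's x (either way round).
- box_walnut: Open box of dark brown walnut, 76 (own x) x 56 (y) x 45 mm high, mouth 66 x 46 mm: the plug enters with 5 mm play each side at the plate, 8 mm at its foot. Loose, in a bay of the tray (walls 12 mm high, 2 mm play). Origin: centre of its underside, z up. Lid home: its origin 37 mm above the box's, its x along the box's x (either way round).
- box_padauk: Open box of red padauk, 76 (own x) x 56 (y) x 45 mm high, mouth 66 x 46 mm: the plug enters with 5 mm play each side at the plate, 8 mm at its foot. Loose, in a bay of the tray (walls 12 mm high, 2 mm play). Origin: centre of its underside, z up. Lid home: its origin 37 mm above the box's, its x along the box's x (either way round).
- clamp_rack: Plywood clamping bed fixed to the table. Origin on its underside; x from clamp bar to fence (away from the robot), y along the row, z up. The lids lie on the bed (z = 12 mm) at x = 45, y = -99, -33, 33, 99 mm, own x along the rack's x; their plates' tops are at z = 30 mm, just above the fence's (29). The pawl's pivot axis lies along y at x = -98, z = 28 mm.
- clamp_bar (a joint): Slide of the aluminium clamp bar, m: 0 = clamped, 0.040 = fully back (it moves along the rack's -x, towards the robot). Clamped, its 6 mm lip (top at z = 37 mm) overhangs the lids' near edges and holds them down. Drags with about 3 N, stays where left; locked against moving back while the pawl is in the teeth.
- bar_grip (a point): Middle of the grip length of the black upright round knob on the clamp bar: 22 mm diameter, from z = 48 to 72 mm over the table, the point at 60 mm. Axes as the rack's.
- pawl (a joint): Hinge of the red ratchet pawl, in rad: 0 = down in the teeth of the clamp bar's stem, grows to 1.0 as its knob end swings up and back towards the robot about the pivot axis (clear of the teeth from 0.25). Stiff pivot: stays at the angle where it is left; about 2 N at the knob moves it.
- pawl_grip (a point): Centre of the pawl's black knob: a round bar 18 mm in diameter, 24 mm long, lying along the rack's y; pinched on its two ends (fingers closing along the rack's y) it turns between the fingers as the pawl swings. When down it is 46 mm beyond the pivot along the rack's x and 34 mm above it (z = 62 mm). Its axes turn with the pawl.
- wax_tin: Bystander: round red wax tin, 47 mm in diameter, 28 mm high, near the robot between clamp rack and tray. Origin at the centre of its underside.
- mug: Bystander: white mug with dots, 92 x 127 mm over its handle, 93 mm high, behind the tray. Origin at the centre of its underside.

How it is judged:
By the outcome, as a careful person would: the job done as asked, in the order asked, and still so for the second after the job is handed in, with the robot touching nothing.
It also fails if it takes over 112 s, if anything falls off the work surface, if the arm or the gripper's body presses on something with over 40 N, if the wrist force passes 120 N, or if a joint passes its speed limit or range.

ROBOT

A 7-joint arm with a two-finger parallel gripper is mounted at the origin on a cart in front of the work surface, level with it; the furniture and walls round the work are solid. World frame = base frame: x ahead of the robot, y to its left, z up, the work surface at z = 0. Lengths are in mm, angles in rad, forces in N, time in s.
With the tool pointing down it reaches from about 400 to 850 mm from the base axis. Payload 10.4 kg.
Tool frame: the origin (TCP) lies midway between the tips of the shut fingers; the grasp point (between the pads) lies 19 mm behind it; z points along the fingers, y is the line along which they close (so a half turn about z gives the same grasp; the last joint's range is limited). The gripper opens to 85 mm and grips with 20 to 120 N. Pads are 22 mm wide; open, the fingers measure 114 mm over their backs; the gripper's body (76 mm by 85 mm) begins 54 mm behind the grasp point. The pads swing forward as they close: fully open they stand 13 mm farther back than shut.
Start: joints at [-1.148, 0.332, -0.065, 1.46, 0.022, 1.35, -0.088], TCP at [269.478, 563.944, 231.338] pointing down, gripper open.
Joint ranges: [-2.6, 2.6], [-0.5, 2.12], [-1.47, 1.34], [0.16, 2.42], [-1.27, 4.41], [0.06, 2.06], [-2.6, 2.6]. Speed limits (rad/s): [2.22, 2.22, 2.79, 2.79, 3.14, 3.14, 3.14].

INTERFACE

Orientations are given as a 3x3 rotation matrix whose columns are the frame's x, y, z axes.
In Python, from rig import * gives the robot as it stands.
- The arm moves only by the tool move_arm, never from a script. Its argument "motion" is one flat list of numbers, 7 for each row, row after row: the shift along the tool's x, y, z in mm, then the turn, a rotation vector about the tool's x, y, z in rad, then the gripper's target within -1 to 1 (fully open at 1, half-way at 0, shut at -1). In form: [tx, ty, tz, rx, ry, rz, hand, tx, ty, tz, rx, ry, rz, hand, ...]. A call has 1 to 10 rows; each row shifts and turns the commanded pose from where the row before left it, along the tool's axes as they then stand; what a row does not reach is not made up. A row lasts 1/12 s, in which the tool goes at most 41.7 mm and 7.16 degrees, less where a joint would pass 70% of its speed; a pose out of reach is approached as far as the arm can. A call with a gripper value outside its range is refused whole. The fingers move at their own pace and stop on an object; "newtons" is the grip in N (left out, the last holds). Time passes only in rows, so rows that do not move let the fingers close. It gives the time, the measured TCP pose, the force, the opening and the grip force at its end, in the units of the state.
- get_obs(): the state, without advancing time (a new reading comes with each control period).
- get_image(name): name is "side" or "top"; returns a dict with "image" (420x560x3 uint8, red, green, blue), "intrinsics" (3x3 intrinsics, pixels), "k1" (the pictures are not rectified: a ray, as slopes to the right and down, at radius r is drawn at 1 + k1 r^2 times it, then the intrinsics apply), "pose" (4x4, takes a point from camera to world coordinates). Camera axes: x right, y down, z forward; pixel columns grow to the right and rows downward; lengths in mm; the calibration is good to about 2 mm. A picture is of the moment at which its call begins. There is no depth.
- close_job(): hands the job in; it is judged then, once.
Trained networks look in a picture, given as the dict that the camera call returned (one of the last four; its "shot" number tells which), for a name from the list of things; names that differ only in an ending like _2 or _b are one class to them, and where a whole thing is asked for, a point or a joint stands for the part that bears it (a point fixed in the world has none). Each returns a list of dicts, best first, with "conf" (0 to 1); they miss things now and then, are a little off and sometimes report something else, mostly with a low value. They report only what shows in the picture. A call takes as long as a camera call.
- find_in(picture, target): "pixel" ([row, column] in pixels, amid what is visible of it).
- outline_of(picture, target): "region" (420x560 bool, what is visible of it) and "pixel" ([row, column] in pixels, amid what is visible of it).
- mark_of(picture, target): "pixel" ([row, column] in pixels: a listed point, or the origin of a listed thing).
The state is a dict: "clock": time; "joint_positions": joint angles; "qd": joint speeds; "effort": joint torques, N m; "tcp_pos": TCP position; "ee_rot": TCP orientation; "contact_force": force on the tool from outside, world axes, zero at the start; "ft_torque": the same for the moment, N m; "gripper_width": opening from 0.0 (shut) to 1.0 (fully open); "finger_force": force on a finger pad.
Only numpy, scipy, OpenCV 4.12 (cv2) and the standard library are available. Lean on these libraries where they do the work, as an engineer would, in place of code of your own. Each camera call takes 0.05 s, during which the arm holds its last target. There are 200 camera calls.

## Working session

There is one attempt and no reset: what is moved stays moved. The work goes in short steps, Python scripts to look and compute and a tool call to move; the robot and the scene stay as the last step left them, time stands still between calls to the robot, and variables do not carry over. Pictures are saved under pics/ and viewed, at most 14 in all, crops included, and the job is handed in when it is done.

Besides the shell and the picture viewer there is one more tool, called after "Request:" by a JSON object that holds its "fn" and its "kwargs", one argument or row to a line. move_arm: Moves the arm, as the interface text tells. Its arguments: {"type":"object","properties":{"motion":{"type":"array"},"newtons":{"type":"number"}},"required":["motion"]}

```bash
ls; mkdir -p pics; python3 - <<'E'
from rig import *
import cv2
o=get_obs(); print(o)
for n in("side","top"):
    p=get_image(n); cv2.imwrite(f"pics/{n}0.png",cv2.cvtColor(p["image"],cv2.COLOR_RGB2BGR)); print(n,p["intrinsics"],p["k1"],p["pose"])
    for t in ["lid_maple","lid_oak","lid_walnut","lid_padauk","box_maple","box_oak","box_walnut","box_padauk","clamp_rack","bar_grip","pawl_grip","wax_tin","mug"]:
        print(t,[(m["pixel"],round(m["conf"],2)) for m in mark_of(p,t)[:2]])
E
```

```text
pics
{'clock': 0.0, 'joint_positions': array([-1.14761156,  0.33282315, -0.06468231,  1.46096183,  0.02160681,
        1.34987653, -0.0884721 ]), 'qd': array([-6.20141364e-04, -7.96108873e-04, -1.29321189e-03,  3.17856475e-06,
        1.00813854e-03,  4.81615211e-04,  1.29178720e-04]), 'effort': array([-1.68702854e-05, -6.25464821e+01,  4.89346089e-02, -3.91600728e+01,
        1.62083498e-02,  9.94661590e-03,  1.05291349e-05]), 'tcp_pos': array([269.33339885, 563.57391542, 230.53651536]), 'ee_rot': array([[-9.02287300e-01,  4.31134964e-01, -5.21505437e-04],
       [ 4.31135272e-01,  9.02286409e-01, -1.27041001e-03],
       [-7.71709073e-05, -1.37111421e-03, -9.99999057e-01]]), 'contact_force': array([ 0.96654715, -0.35876816, -0.39746547]), 'ft_torque': array([ 0.02229943, -0.01407921, -0.04514127]), 'finger_force': 0.0, 'gripper_width': 0.999402780627618}
side [[493.56327776   0.         281.03906435]
 [  0.         493.56327776 200.16740944]
 [  0.           0.           1.        ]] -0.1685808371047037 [[ 8.46715278e-01 -2.84588564e-01  4.49535968e-01 -2.19207239e+01]
 [-5.3171440
[... 947 characters left out ...]
2.83329757e-02  4.47809379e-04 -2.29446624e+01]
 [ 1.46409811e-03 -6.74232069e-02 -9.97723392e-01  1.02102918e+03]
 [ 0.00000000e+00  0.00000000e+00  0.00000000e+00  1.00000000e+00]]
lid_maple [([241.3, 343.9], 0.58)]
lid_oak [([239.5, 406.4], 0.76)]
lid_walnut [([236.8, 314.1], 0.88)]
lid_padauk [([239.5, 373.2], 0.68)]
box_maple [([235.7, 236.7], 0.87), ([283.8, 367.0], 0.61)]
box_oak [([252.1, 154.0], 0.59)]
box_walnut [([245.5, 181.1], 0.66)]
box_padauk [([238.0, 209.2], 0.74)]
clamp_rack [([260.0, 358.4], 0.66), ([130.5, 202.5], 0.19)]
bar_grip [([258.7, 361.8], 0.65)]
pawl_grip [([285.5, 364.2], 0.77)]
wax_tin [([291.9, 284.6], 0.58)]
mug [([129.4, 201.2], 0.72), ([240.7, 404.2], 0.3)]
```

```bash
cat > h.py <<'E'
from rig import *
import numpy as np, cv2
def ray(p,px):
    K=p["intrinsics"]; d=np.array([(px[1]-K[0,2])/K[0,0],(px[0]-K[1,2])/K[1,1]]); u=d.copy()
    for _ in range(20): u=d/(1+p["k1"]*(u@u))
    R=p["pose"][:3,:3]; return p["pose"][:3,3], R@np.array([u[0],u[1],1])
def at(p,px,z):
    o,d=ray(p,px); return (o+d*(z-o[2])/d[2]).round(1)
def proj(p,X):
    T=np.linalg.inv(p["pose"]); c=T[:3,:3]@X+T[:3,3]; u=c[:2]/c[2]; u=u*(1+p["k1"]*(u@u)); K=p["intrinsics"]
    return np.array([K[1,1]*u[1]+K[1,2],K[0,0]*u[0]+K[0,2]])
def tri(a,pa,b,pb):
    o1,d1=ray(a,pa);o2,d2=ray(b,pb)
    A=np.stack([d1,-d2],1); s=np.linalg.lstsq(A,o2-o1,rcond=None)[0]
    x,y=o1+s[0]*d1,o2+s[1]*d2; return ((x+y)/2).round(1),round(np.linalg.norm(x-y),1)
E
python3 - <<'E'
from h import *
a=get_image("side");b=get_image("top")
zs=dict(lid_maple=12,lid_oak=12,lid_walnut=12,lid_padauk=12,box_maple=0,box_oak=0,box_walnut=0,box_padauk=0,clamp_rack=0,bar_grip=60,pawl_grip=62,wax_tin=0,mug=0)
for t,z in zs.items():
    ma,mb=mark_of(a,t),mark_of(b,t)
    if not ma or not mb: print(t,"miss"); continue
    print(t,"side",at(a,ma[0]["pixel"],z)[:2],"top",at(b,mb[0]["pixel"],z)[:2],"tri",*tri(a,ma[0]["pixel"],b,mb[0]["pixel"]))
im=b["image"][90:330,110:450]; cv2.imwrite("pics/topc.png",cv2.cvtColor(cv2.resize(im,None,fx=2.3,fy=2.3,interpolation=cv2.INTER_CUBIC),cv2.COLOR_RGB2BGR))
im=a["image"][150:330,170:380]; cv2.imwrite("pics/sidec.png",cv2.cvtColor(cv2.resize(im,None,fx=3.3,fy=3.3,interpolation=cv2.INTER_CUBIC),cv2.COLOR_RGB2BGR))
E
```

```text
lid_maple side [ 539.3 -168.1] top [421.  -31.6] tri [489.4 -84.7  -7.6] 176.1
lid_oak side [ 560.3 -292.5] top [ 547.8 -303.2] tri [ 549.9 -301.6   22.7] 5.1
lid_walnut side [544.4 -90. ] top [546.8 -97.8] tri [544.2 -96.   16. ] 5.9
lid_padauk side [ 536.4 -230.7] top [ 547.8 -226.9] tri [ 544.4 -226.     5.9] 7.9
box_maple side [570.6  94.2] top [545.7  81.2] tri [552.3  75.8  16.1] 15.2
box_oak side [500.8 273.2] top [502.3 273.4] tri [501.8 273.9  -0.7] 1.2
box_walnut side [519.8 222.9] top [513.5 206.4] tri [512.9 204.4  11.3] 2.1
box_padauk side [538.1 156.5] top [538.2 152.3] tri [537.3 152.4   2.3] 2.1
clamp_rack side [ 503.6 -198.7] top [ 501.6 -200.4] tri [ 502.1 -200.3    1.7] 0.9
bar_grip side [ 487.5 -216.7] top [ 499.6 -197.3] tri [ 498.5 -199.9   44.7] 0.8
pawl_grip side [ 439.8 -206.7] top [ 447.  -199.3] tri [ 445.2 -199.8   55.4] 2.6
wax_tin side [412.3 -40.5] top [416.3 -27.7] tri [416.3 -28.3  -9.2] 2.6
mug side [779.9 161.5] top [780.1 175.2] tri [785.1 175.1  -8.3] 6.9
```

View pics/topc.png

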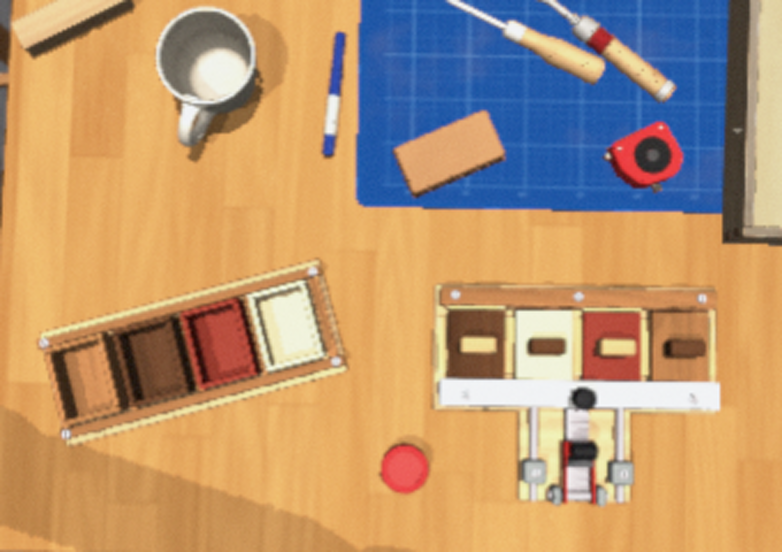

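View pics/sidec.png

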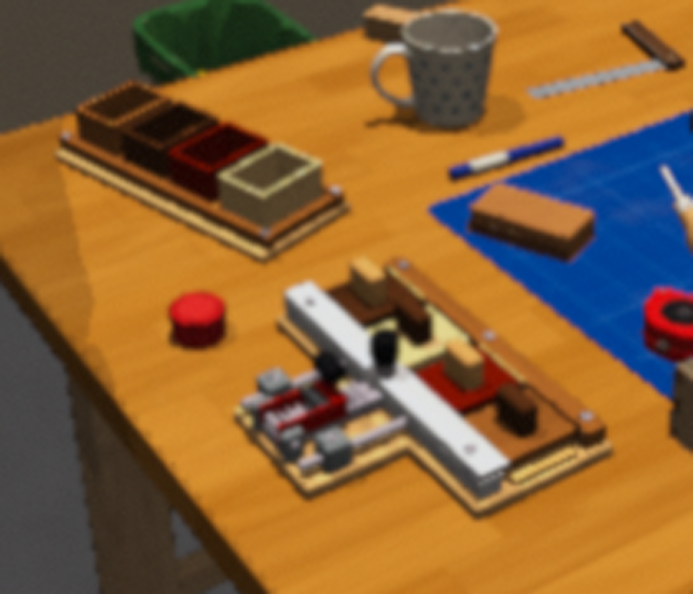

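The top view shows the lids from left as walnut, maple, padauk, oak. The boxes from left are oak, walnut, padauk, maple, with the tray turned about 14°. The wax tin sits between them at crop (405,468). Next I'll refine the rack from the white bar and knobs, and the boxes from their silhouettes.

```bash
cat >> h.py <<'E'
from scipy.optimize import minimize
def sil(p,pts):
    q=np.array([proj(p,x)[::-1] for x in pts]); m=np.zeros((840*2,560*4),np.uint8)
    cv2.fillConvexPoly(m,cv2.convexHull((q*4+1.5).round().astype(np.int32)),1); return cv2.resize(m,(560,420),interpolation=cv2.INTER_AREA) if 0 else m
def boxpts(x,y,a,z0,z1,lx=76,ly=56):
    c,s=np.cos(a),np.sin(a)
    return [np.array([x+c*u*lx/2-s*v*ly/2,y+s*u*lx/2+c*v*ly/2,z]) for u in(-1,1) for v in(-1,1) for z in(z0,z1)]
def up(r): return cv2.resize(r.astype(np.uint8),(2240,1680),interpolation=cv2.INTER_NEAREST)
def fit(obs,x0,z0,z1):
    U=[(p,up(r)) for p,r in obs]
    f=lambda v:-sum((lambda m:(m&r).sum()/ (m|r).sum())(sil(p,boxpts(v[0]*1.,v[1]*1.,v[2]/100,z0,z1))) for p,r in U)
    s=np.array([x0[0],x0[1],x0[2]*100]); r=minimize(f,s,method="Nelder-Mead",options=dict(initial_simplex=[s,s+[6,0,0],s+[0,6,0],s+[0,0,8]],xatol=.1,fatol=1e-5))
    return r.x.round(1),round(-r.fun/len(U),3)
E
python3 - <<'E'
from h import *
a=get_image("side");b=get_image("top")
for t,x0 in dict(box_maple=(548,82),box_oak=(502,273),box_walnut=(514,215),box_padauk=(538,152)).items():
    ra,rb=outline_of(a,t),outline_of(b,t)
    for lab,o in(("top",[(b,rb[0]["region"])]),("both",[(a,ra[0]["region"]),(b,rb[0]["region"])])):
        print(t,lab,fit(o,(*x0,.25),5,50),rb[0]["region"].sum())
h=cv2.cvtColor(b["image"],cv2.COLOR_RGB2HSV)
w=((h[...,2]>200)&(h[...,1]<40)).astype(np.uint8); w[:245]=0
n,l,s,c=cv2.connectedComponentsWithStats(w); i=1+s[1:,4].argmax(); r=cv2.minAreaRect(np.argwhere(l==i)[:,::-1].astype(np.float32))
bp=cv2.boxPoints(r); print("bar",[list(at(b,q[::-1],37)[:2]) for q in bp],at(b,r[0][::-1],37))
for n,p in(("side",a),("top",b)):
    h=p["image"].max(2); d=(h<45).astype(np.uint8); k,l,s,c=cv2.connectedComponentsWithStats(d)
    for j in range(1,k):
        if 60<s[j,4]<900 and 230<c[j][1]<300 and 240<c[j][0]<420: print(n,s[j],c[j].round(1))
E
```

```text
box_maple top (array([555. ,  83.9,  29.3]), np.float64(0.956)) 981
box_maple both (array([555.1,  84.1,  28.1]), np.float64(0.868)) 981
box_oak top (array([498.5, 276. ,  29. ]), np.float64(0.955)) 1083
box_oak both (array([498.7, 276.6,  28.6]), np.float64(0.784)) 1083
box_walnut top (array([515.8, 211.5,  30.1]), np.float64(0.923)) 975
box_walnut both (array([517.4, 212.7,  29.1]), np.float64(0.749)) 975
box_padauk top (array([536.5, 148.6,  27.2]), np.float64(0.947)) 1047
box_padauk both (array([535.9, 149.3,  29.8]), np.float64(0.785)) 1047
bar [[np.float64(435.8), np.float64(-65.1)], [np.float64(531.2), np.float64(-65.2)], [np.float64(531.9), np.float64(-333.7)], [np.float64(436.8), np.float64(-331.7)]] [ 483.7 -199.2   37. ]
side [283 251   7  11  63] [286.2 255.6]
side [320 270  12  12  76] [325.7 276. ]
```

```bash
python3 - <<'E'
from h import *
a=get_image("side");b=get_image("top")
h=cv2.cvtColor(b["image"],cv2.COLOR_RGB2HSV); w=((h[...,2]>190)&(h[...,1]<40))
E=[];F=[]
for c in range(306,418):
    r=np.where(w[252:272,c])[0]
    if len(r)and not 352<c<374: E.append(at(b,(252+r[0]-.5,c),37)[:2]); F.append(at(b,(252+r[-1]+.5,c),37)[:2])
E=np.array(E);F=np.array(F)
for e in(E,F): k=np.polyfit(e[:,1]+200,e[:,0],1); print("edge x at y=-200, slope",k,np.ptp(e[:,1]),e[:,1].mean())
print("tri knob marks (side dark)",at(a,(255.6,286.2),62))
v=b["image"].max(2)
print(v[254:272,354:374]); print(v[276:296,354:374])
E
```

```text
edge x at y=-200, slope [-8.04561527e-03  5.11042550e+02] 245.3 -198.26263736263735
edge x at y=-200, slope [-1.33209355e-02  4.83123998e+02] 245.0 -198.69340659340662
tri knob marks (side dark) [ 490.4 -206.8   62. ]
[[242 240 242 241 233 225 227 205 129 121 160 160 161 160 161 173 180 182
  183 180]
 [239 238 236 236 231 218 218 197 175 166 173 173 171 168 171 176 180 174
  168 162]
 [243 243 240 240 240 235 235 232 232 230 230 229 229 230 230 232 231 231
  230 230]
 [244 244 244 244 244 242 240 237 237 236 235 238 240 240 241 243 243 245
  243 243]
 [245 244 245 244 241 237 221 158 149 144 156 183 222 237 241 242 244 245
  245 245]
 [245 245 243 233 196 165 126  69  55  61  66  91 132 174 222 239 244 244
  245 244]
 [245 245 244 228 153  86  42  35  50  51  54  55  62  92 163 223 243 244
  245 245]
 [245 244 242 225 144  51  33  48  52  57  57  52  52  58 116 204 242 245
  245 245]
 [245 243 233 187 122  47  34  54  59  60  58  57  52  54  92 185 240 244
  244 245]
 [245 244 229 167 103  37  41  55  61  60  60  59  54  50  76 173 240 245
  244 245]
 [245 243 229 177 131  54  36  5
[... 1649 characters left out ...]
 208 238
  240 240]
 [108 125 157  84  46  34  34  36  37  34  37  36  40  38  61 136 217 237
  240 240]
 [107 116 142  65  35  34  36  38  38  45  44  40  39  50  97 176 230 239
  241 239]
 [104 118 146  80  69  72  76  84  91  93  94  88  79 108 163 217 238 240
  240 229]
 [108 119 147  97  88 100 104 108 108 112 110 106 107 135 187 225 239 241
  239 222]
 [106 107 140 127 126 124 127 126 125 127 124 119 111 141 193 227 239 240
  239 222]
 [110 133 201 219 217 210 204 199 198 192 193 176 120 145 211 230 239 240
  239 221]
 [128 149 223 236 235 232 228 226 221 220 213 194 128 152 223 229 239 241
  239 221]
 [137 150 226 238 237 236 234 231 229 228 224 197 120 148 222 229 240 241
  239 220]]
```

```bash
python3 - <<'E'
from h import *
b=get_image("top");a=get_image("side")
print(at(b,(262.6,363.5),70),at(b,(285.6,363.6),66),at(b,(237,363),37))
for t in["lid_maple","lid_oak","lid_walnut","lid_padauk"]:
    r=outline_of(b,t)[0]["region"]; y,x=np.where(r); print(t,at(b,(y.mean(),x.mean()),31),r.sum(),find_in(b,t)[0])
    # pull: contrasting pixels in the region
    g=b["image"].max(2).astype(float); med=np.median(g[r])
o=get_obs(); print(o["tcp_pos"],o["ee_rot"])
for P in([450,-199,62],[500,-199,60]): print(proj(a,np.array(P,float)),proj(b,np.array(P,float)))
E
```

```text
[ 494.8 -197.7   70. ] [ 445.7 -199.4   66. ] [ 549.6 -201.8   37. ]
lid_maple [ 545.6 -166.3   31. ] 838 {'pixel': [238.2, 344.8], 'conf': 0.93}
lid_oak [ 546.9 -296.5   31. ] 780 {'pixel': [237.6, 406.7], 'conf': 0.63}
lid_walnut [ 543.9 -101.3   31. ] 820 {'pixel': [236.5, 315.4], 'conf': 0.78}
lid_padauk [ 546.2 -230.9   31. ] 820 {'pixel': [238.5, 373.5], 'conf': 0.58}
[269.48185962 563.93959673 231.32646233] [[-9.02270575e-01  4.31170280e-01  3.59973589e-06]
 [ 4.31170279e-01  9.02270573e-01  6.20241678e-05]
 [ 2.34950420e-05  5.75146807e-05 -9.99999998e-01]]
[259.54374313 270.38053119] [283.39016972 363.09821025]
[253.34309814 287.79465508] [259.92674909 363.27213185]
```

```bash
cat > plan.py <<'E'
import sys
from h import *
from scipy.spatial.transform import Rotation as Ro
def plan(x,y,z,ang=None,step=36):
    o=get_obs(); R=o["ee_rot"]; p=o["tcp_pos"]; d=R.T@(np.array([x,y,z])-p); n=max(1,int(np.ceil(np.linalg.norm(d)/step)))
    s=f"{n} rows of {(d/n).round(2)} (total {d.round(1)})"
    if ang is not None:
        a=np.radians(ang); yy=np.array([np.cos(a),np.sin(a),0]); zz=np.array([0,0,-1.]); T=np.stack([np.cross(yy,zz),yy,zz],1)
        r=Ro.from_matrix(R.T@T).as_rotvec(); m=max(1,int(np.ceil(np.linalg.norm(r)/.12))); s+=f"\nturn {m} rows of {(r/m).round(4)}"
    print("at",p.round(1),"yang",np.degrees(np.arctan2(R[1,1],R[0,1])).round(1),"\n",s)
if __name__=="__main__": plan(*map(float,sys.argv[1:]))
E
python3 plan.py 520 150 231 -89.3; python3 - <<'E'
from h import *
R=get_obs()["ee_rot"]
print(R.T@np.array([446-520,-199.3-150,130-231.]))
E
```

```text
at [269.5 563.9 231.3] yang 64.5 
 14 rows of [-2.889e+01 -1.896e+01  2.000e-02] (total [-4.045e+02 -2.655e+02  3.000e-01])
turn 23 rows of [-0.     -0.      0.1167]
[ -83.84212903 -347.07552075  100.97806838]
```

Request:
{"fn": "move_arm", "kwargs": {
  "motion": [-28.9,-19,0,0,0,0.1,0,-28.9,-19,0,0,0,-0.1,0,-28.9,-19,0,0,0,0,0,-28.9,-19,0,0,0,0,0,-28.9,-19,0,0,0,0,0,-28.9,-19,0,0,0,0,0,-28.9,-19,0,0,0,0,0,-28.9,-19,0,0,0,0,0,-28.9,-19,0,0,0,0,0,-28.9,-19,0,0,0,0,0]
}}

```text
clock: 4.73
tcp_pos: [445.9, 264.7, 231.6]
ee_rot: [[-0.902, 0.431, 0.0], [0.431, 0.902, 0.001], [-0.0, 0.001, -1.0]]
contact_force: [0.6, 0.4, -0.2]
gripper_width: 0.5
finger_force: 0.0
```

Request:
{"fn": "move_arm", "kwargs": {
  "motion": [-28.9,-19,0,0,0,0,0,-28.9,-19,0,0,0,0,0,-28.9,-19,0,0,0,0,0,-28.9,-19,0,0,0,0,0,-8,-33,7,0,0,0,0,-8,-33,7,0,0,0,0,-8,-33,7,0,0,0,0,-8,-33,7,0,0,0,0,-8,-33,7,0,0,0,0,-8,-33,7,0,0,0,0]
}}

```text
clock: 5.57
tcp_pos: [474.2, -53.0, 189.2]
ee_rot: [[-0.902, 0.431, 0.001], [0.431, 0.902, 0.0], [-0.0, 0.001, -1.0]]
contact_force: [1.3, -0.6, -0.6]
gripper_width: 0.498
finger_force: 0.0
```

Request:
{"fn": "move_arm", "kwargs": {
  "motion": [-8,-33,7,0,0,0,0,-8,-33,7,0,0,0,0,-8,-33,7,0,0,0,0,-8,-33,7,0,0,0,0,0,0,0,0,0,0.117,0,0,0,0,0,0,0.117,0,0,0,0,0,0,0.117,0,0,0,0,0,0,0.117,0,0,0,0,0,0,0.117,0,0,0,0,0,0,0.117,0]
}}

```text
clock: 6.4
tcp_pos: [446.7, -184.4, 161.4]
ee_rot: [[-0.405, 0.914, 0.0], [0.914, 0.405, 0.0], [0.0, 0.0, -1.0]]
contact_force: [-0.2, 0.9, -1.0]
gripper_width: 0.502
finger_force: 0.0
```

Request:
{"fn": "move_arm", "kwargs": {
  "motion": [0,0,0,0,0,0.117,0,0,0,0,0,0,0.117,0,0,0,0,0,0,0.117,0,0,0,0,0,0,0.117,0,0,0,0,0,0,0.117,0,0,0,0,0,0,0.117,0,0,0,0,0,0,0.117,0,0,0,0,0,0,0.117,0,0,0,0,0,0,0.117,0,0,0,0,0,0,0.117,0]
}}

```text
clock: 7.23
tcp_pos: [446.8, -184.4, 161.4]
ee_rot: [[0.684, 0.73, 0.0], [0.73, -0.684, 0.0], [0.0, 0.0, -1.0]]
contact_force: [-0.4, 0.3, 0.3]
gripper_width: 0.502
finger_force: 0.0
```

```bash
python3 plan.py 446 -199.3 120 -89.3
```

```text
at [ 446.8 -184.4  161.4] yang -43.1 
 2 rows of [-5.72  4.82 20.71] (total [-11.4   9.6  41.4])
turn 7 rows of [ 0.000e+00 -1.000e-04  1.151e-01]
```

Request:
{"fn": "move_arm", "kwargs": {
  "motion": [-5.7,4.8,20.7,0,0,0,0,-5.7,4.8,20.7,0,0,0,0,0,0,0,0,0,0.115,0,0,0,0,0,0,0.115,0,0,0,0,0,0,0.115,0,0,0,0,0,0,0.115,0,0,0,0,0,0,0.115,0,0,0,0,0,0,0.115,0,0,0,0,0,0,0.115,0,0,0,0,0,0,0,0]
}}

```text
clock: 8.07
tcp_pos: [446.1, -199.2, 120.0]
ee_rot: [[1.0, 0.013, 0.0], [0.013, -1.0, 0.0], [0.0, -0.0, -1.0]]
contact_force: [-1.0, -0.4, 0.2]
gripper_width: 0.498
finger_force: 0.0
```

```bash
python3 plan.py 446 -199.3 46 -89.3; python3 - <<'E'
from h import *
p=get_image("side"); cv2.imwrite("pics/s1.png",cv2.cvtColor(cv2.resize(p["image"][180:320,200:400],None,fx=3.5,fy=3.5,interpolation=cv2.INTER_CUBIC),cv2.COLOR_RGB2BGR))
E
```

```text
at [ 446.1 -199.2  120. ] yang -89.2 
 3 rows of [-0.04  0.03 24.66] (total [-0.1  0.1 74. ])
turn 1 rows of [-0.0001 -0.0003  0.0012]
```

View pics/s1.png

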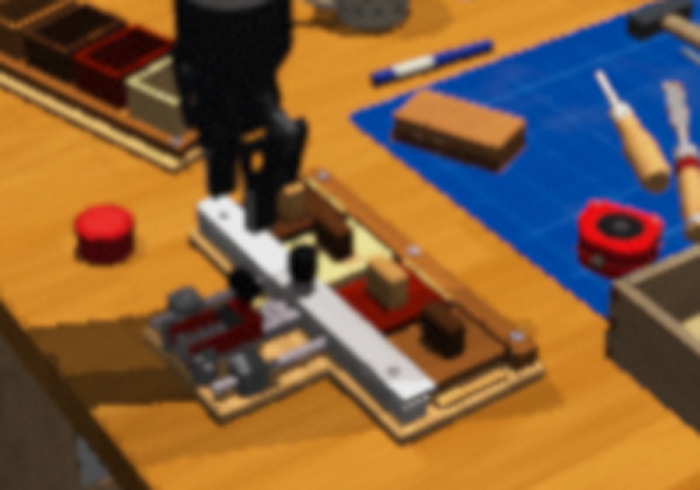

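Open fingertips at crop (220,190) and (258,225) straddle the pawl knob at (243,283). They are well lined up, so I'll descend and grip.

Request:
{"fn": "move_arm", "kwargs": {
  "motion": [0,0,25,0,0,0,0,0,0,25,0,0,0,0,0,0,16,0,0,0,0,0,0,10,0,0,0,0,0,0,0,0,0,0,-1,0,0,0,0,0,0,-1,0,0,0,0,0,0,-1,0,0,0,0,0,0,-1,0,0,0,0,0,0,-1,0,0,0,0,0,0,-1],
  "newtons": 40
}}

```text
clock: 8.95
tcp_pos: [444.9, -200.7, 44.3]
ee_rot: [[1.0, 0.018, -0.001], [0.018, -1.0, -0.001], [-0.001, 0.001, -1.0]]
contact_force: [-3.5, -6.3, -8.8]
gripper_width: 0.267
finger_force: 42.0
```

Request:
{"fn": "move_arm", "kwargs": {
  "motion": [-4.9,0,-5.8,0,0,0,-1,-5.7,0,-5.1,0,0,0,-1,-6.2,0,-4.3,0,0,0,-1,-6.8,0,-3.4,0,0,0,-1,-7.3,0,-2.6,0,0,0,-1,-7.4,0,-1.5,0,0,0,-1,0,0,0,0,0,0,-1]
}}

```text
clock: 9.53
tcp_pos: [409.1, -201.4, 68.7]
ee_rot: [[1.0, 0.019, 0.006], [0.019, -1.0, -0.001], [0.006, 0.001, -1.0]]
contact_force: [3.3, -6.3, -3.9]
gripper_width: 0.269
finger_force: 39.7
```

Request:
{"fn": "move_arm", "kwargs": {
  "motion": [0,0,0,0,0,0,0,0,0,0,0,0,0,0,0,0,0,0,0,0,0,0,0,-20,0,0,0,0,0,0,-25,0,0,0,0,0,0,-15,0,0,0,0,29,0,0,0,0,0,0,29,0,0,0,0,0,0,28,0,0,0,0,0,0,0,0,0,0,0,0,0]
}}

```text
clock: 10.37
tcp_pos: [498.3, -196.6, 126.5]
ee_rot: [[1.0, 0.024, 0.001], [0.024, -1.0, -0.001], [0.001, 0.001, -1.0]]
contact_force: [0.0, 0.9, 0.7]
gripper_width: 0.501
finger_force: 0.0
```

```bash
python3 plan.py 495 -199 44; python3 - <<'E'
from h import *
p=get_image("side"); cv2.imwrite("pics/s2.png",cv2.cvtColor(cv2.resize(p["image"][200:310,220:360],None,fx=5,fy=5,interpolation=cv2.INTER_CUBIC),cv2.COLOR_RGB2BGR))
E
```

```text
at [ 498.3 -196.6  126.5] yang -88.6 
 3 rows of [-1.13  0.73 27.49] (total [-3.4  2.2 82.5])
```

View pics/s2.png

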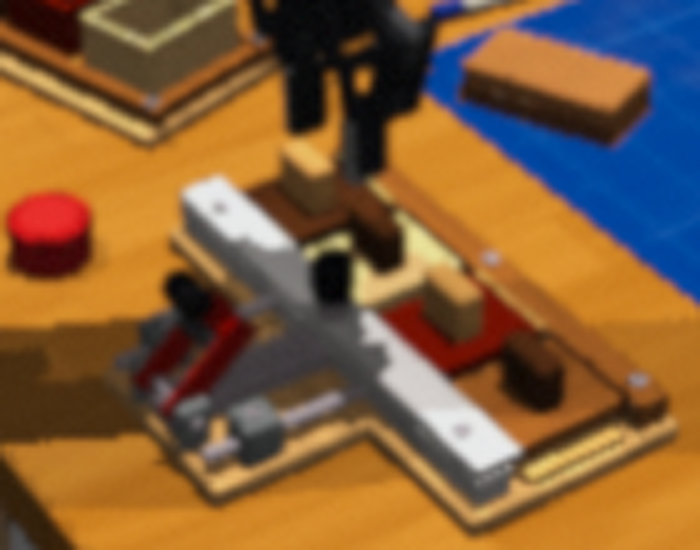

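The pawl stays up (knob at crop (185,295)). The gripper is over the bar knob at (330,278).

Request:
{"fn": "move_arm", "kwargs": {
  "motion": [-1.7,1.2,25,0,0,0,0,-1.7,1,25,0,0,0,0,0,0,26.5,0,0,0,0,0,0,0,0,0,0,-1,0,0,0,0,0,0,-1,0,0,0,0,0,0,-1,0,0,0,0,0,0,-1,0,0,0,0,0,0,-1,0,0,0,0,0,0,-1],
  "newtons": 50
}}

```text
clock: 11.17
tcp_pos: [488.6, -200.6, 49.7]
ee_rot: [[1.0, 0.018, -0.003], [0.018, -1.0, 0.001], [-0.003, -0.001, -1.0]]
contact_force: [-5.4, -1.9, -19.8]
gripper_width: 0.238
finger_force: 50.3
```

Request:
{"fn": "move_arm", "kwargs": {
  "motion": [0,0,0,0,0,0,0,0,0,0,0,0,0,0,0,0,0,0,0,0,0,0,0,0,0,0,0,0]
}}

```text
clock: 11.5
tcp_pos: [492.1, -200.8, 51.6]
ee_rot: [[1.0, 0.019, 0.004], [0.019, -1.0, -0.0], [0.004, 0.0, -1.0]]
contact_force: [0.4, -0.2, 0.5]
gripper_width: 0.495
finger_force: 0.0
```

```bash
python3 plan.py 495 -199 50 -89.3; python3 - <<'E'
from h import *
for n in("top","side"):
    p=get_image(n); c=proj(p,np.array([490,-199,60.]))
    r0,c0=int(c[0])-35,int(c[1])-45; cv2.imwrite(f"pics/k{n}.png",cv2.cvtColor(cv2.resize(p["image"][r0:r0+70,c0:c0+90],None,fx=6,fy=6,interpolation=cv2.INTER_CUBIC),cv2.COLOR_RGB2BGR)); print(n,r0,c0)
E
```

```text
at [ 492.1 -200.8   51.6] yang -88.9 
 1 rows of [ 2.89 -1.79  1.61] (total [ 2.9 -1.8  1.6])
turn 1 rows of [ 0.0004 -0.0037  0.007 ]
top 229 318
side 219 239
```

View pics/kside.png

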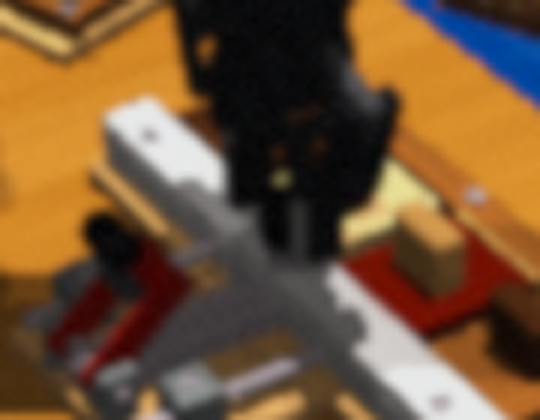

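The gripper hides the knob at crop (300,230). I'll re-centre about 4 mm in +x and grip again.

Request:
{"fn": "move_arm", "kwargs": {
  "motion": [4,-1.5,1.5,0,0,0.007,0,0,0,0,0,0,0,0,0,0,0,0,0,0,-1,0,0,0,0,0,0,-1,0,0,0,0,0,0,-1,0,0,0,0,0,0,-1,0,0,0,0,0,0,-1,0,0,0,0,0,0,-1],
  "newtons": 60
}}

```text
clock: 12.27
tcp_pos: [494.5, -200.5, 48.9]
ee_rot: [[1.0, 0.011, 0.001], [0.011, -1.0, -0.002], [0.001, 0.002, -1.0]]
contact_force: [0.6, -5.5, 0.3]
gripper_width: 0.235
finger_force: 58.6
```

Request:
{"fn": "move_arm", "kwargs": {
  "motion": [-5,0,0,0,0,0,-1,-5,0,0,0,0,0,-1,-5,0,0,0,0,0,-1,-5,0,0,0,0,0,-1,-5,0,0,0,0,0,-1,-5,0,0,0,0,0,-1,-5,0,0,0,0,0,-1,-5,0,0,0,0,0,-1,-4,0,0,0,0,0,-1,0,0,0,0,0,0,-1]
}}

```text
clock: 13.1
tcp_pos: [454.4, -200.9, 49.2]
ee_rot: [[1.0, 0.012, 0.01], [0.012, -1.0, -0.004], [0.01, 0.005, -1.0]]
contact_force: [22.6, -9.6, -25.0]
gripper_width: 0.235
finger_force: 61.7
```

Request:
{"fn": "move_arm", "kwargs": {
  "motion": [0,0,0,0,0,0,0,0,0,0,0,0,0,0,0,0,0,0,0,0,0,0,0,-15,0,0,0,0,0,0,-30,0,0,0,0,0,0,-35,0,0,0,0,5,-30,-10,0,0,-0.12,0,0,0,-10,0,0,-0.12,0,0,0,-10,0,0,-0.12,0,0,0,0,0,0,-0.12,0]
}}

```text
clock: 13.93
tcp_pos: [455.7, -169.3, 160.4]
ee_rot: [[0.878, 0.478, 0.002], [0.478, -0.878, 0.001], [0.002, 0.001, -1.0]]
contact_force: [-0.4, -0.7, 0.1]
gripper_width: 0.499
finger_force: 0.0
```

Request:
{"fn": "move_arm", "kwargs": {
  "motion": [0,0,0,0,0,-0.121,0,0,0,0,0,0,-0.121,0,0,0,0,0,0,-0.121,0,0,0,0,0,0,-0.121,0,0,0,0,0,0,-0.121,0,0,0,0,0,0,-0.121,0,0,0,0,0,0,-0.121,0,0,0,0,0,0,-0.121,0,0,0,0,0,0,-0.121,0,35,0,0,0,0,0,0]
}}

```text
clock: 14.77
tcp_pos: [453.8, -139.7, 158.8]
ee_rot: [[-0.018, 1.0, 0.0], [1.0, 0.018, -0.002], [-0.002, 0.0, -1.0]]
contact_force: [0.3, -1.0, 0.2]
gripper_width: 0.502
finger_force: 0.0
```

Request:
{"fn": "move_arm", "kwargs": {
  "motion": [35,0,0,0,0,0,0,35,0,0,0,0,0,0,35,0,0,0,0,0,0,35,0,0,0,0,0,0,35,0,0,0,0,0,0,30,0,0,0,0,0,0,0,0,0,0,0,0,0,0,0,0,0,0,0,0]
}}

```text
clock: 15.43
tcp_pos: [452.1, 71.7, 158.4]
ee_rot: [[-0.013, 1.0, -0.001], [1.0, 0.013, -0.0], [-0.0, -0.001, -1.0]]
contact_force: [1.0, -0.5, 0.8]
gripper_width: 0.498
finger_force: 0.0
```

```bash
python3 - <<'E'
from h import *
print(get_obs()["tcp_pos"],get_obs()["ee_rot"].round(3))
a=get_image("side");b=get_image("top")
for t,y in dict(lid_maple=-166,lid_oak=-297,lid_walnut=-101,lid_padauk=-231).items():
    ra,rb=outline_of(a,t),outline_of(b,t)
    # plate fit in top view (pull included inside mostly)
    print(t,fit([(b,rb[0]["region"])],(543,y,.012),20,30),rb[0]["region"].sum())
cv2.imwrite("pics/t3.png",cv2.cvtColor(cv2.resize(b["image"][200:310,290:430],None,fx=5,fy=5,interpolation=cv2.INTER_CUBIC),cv2.COLOR_RGB2BGR))
E
```

```text
[452.0801594   71.70642672 158.40052854] [[-0.013  1.    -0.001]
 [ 1.     0.013 -0.   ]
 [-0.    -0.001 -1.   ]]
lid_maple (array([ 541.9, -166.4,    0.9]), np.float64(0.946)) 866
lid_oak (array([ 544. , -298.7,    0.9]), np.float64(0.932)) 895
lid_walnut (array([ 5.413e+02, -1.017e+02, -2.000e-01]), np.float64(0.935)) 820
lid_padauk (array([ 542.8, -232. ,    1.3]), np.float64(0.985)) 883
```

View pics/t3.png

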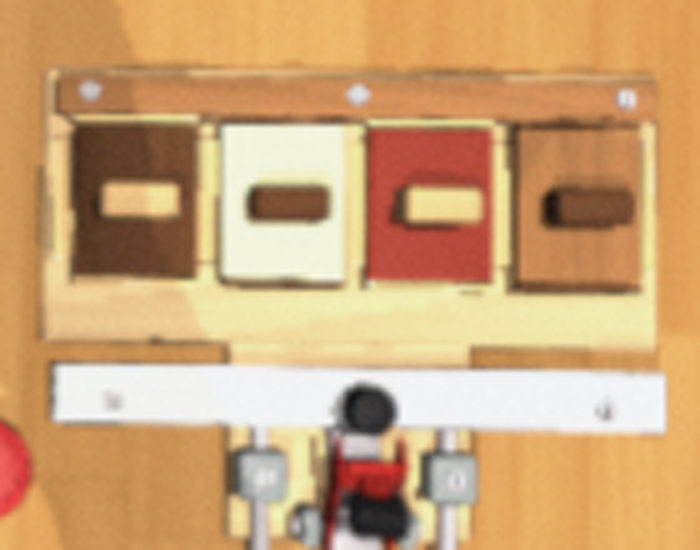

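The bar is fully back and the four lids lie free in a row at crop row ~200. I'll take maple first.

Request:
{"fn": "move_arm", "kwargs": {
  "motion": [-30,10.9,6,0,0,0,0,-30,10.9,6,0,0,0,0,-30,10.9,6,0,0,0,0,-30,10.9,6,0,0,0,0,-30,10.9,6,0,0,0,0,-30,10.9,6,0,0,0,0,-30,10.9,6,0,0,0,0,-30,10.9,6,0,0,0,0,0,0,0,0,0,0,0,0,0,0,0,0,0,0]
}}

```text
clock: 16.77
tcp_pos: [541.7, -170.9, 109.9]
ee_rot: [[-0.007, 1.0, -0.001], [1.0, 0.007, -0.001], [-0.001, -0.001, -1.0]]
contact_force: [0.6, 0.1, -0.5]
gripper_width: 0.501
finger_force: 0.0
```

```bash
python3 plan.py 542.1 -166.8 34 0.7
```

```text
at [ 541.7 -170.9  109.9] yang 0.4 
 3 rows of [ 1.38  0.18 25.31] (total [ 4.1  0.5 75.9])
turn 1 rows of [-0.0014  0.0011 -0.0057]
```

Request:
{"fn": "move_arm", "kwargs": {
  "motion": [2,0.4,30,0,0,0,0,0,0,30,0,0,0,0,0,0,16,0,0,0,0,0,0,0,0,0,0,0,0,0,0,0,0,0,0,0,0,0,0,0,0,-1,0,0,0,0,0,0,-1,0,0,0,0,0,0,-1,0,0,0,0,0,0,-1,0,0,0,0,0,0,-1],
  "newtons": 50
}}

```text
clock: 17.6
tcp_pos: [542.0, -166.8, 36.2]
ee_rot: [[-0.01, 1.0, -0.0], [1.0, 0.01, 0.001], [0.001, -0.0, -1.0]]
contact_force: [-8.5, 0.5, 10.9]
gripper_width: 0.172
finger_force: 50.6
```

Request:
{"fn": "move_arm", "kwargs": {
  "motion": [0,0,-15,0,0,0,-1,0,0,-30,0,0,0,-1,0,0,-35,0,0,0,-1,31.3,2,-25,0,0,0,-1,31.3,2,0,0,0,0,-1,31.3,2,0,0,0,0,-1,31.3,2,0,0,0,0,-1,31.3,2,0,0,0,0,-1,31.3,2,0,0,0,0,-1,31.3,2,0,0,0,0,-1]
}}

```text
clock: 18.43
tcp_pos: [554.6, 54.2, 141.0]
ee_rot: [[-0.01, 1.0, 0.002], [1.0, 0.01, 0.001], [0.001, 0.002, -1.0]]
contact_force: [0.6, -0.5, -0.9]
gripper_width: 0.178
finger_force: 49.1
```

Request:
{"fn": "move_arm", "kwargs": {
  "motion": [31.3,2,0,0,0,0,-1,0,0,0,0,0,-0.09,-1,0,0,0,0,0,-0.09,-1,0,0,0,0,0,-0.09,-1,0,0,0,0,0,0,-1,0,0,0,0,0,0,-1,0,0,0,0,0,0,-1]
}}

```text
clock: 19.02
tcp_pos: [556.2, 83.8, 140.2]
ee_rot: [[-0.273, 0.962, 0.001], [0.962, 0.273, 0.001], [0.0, 0.001, -1.0]]
contact_force: [1.0, 1.0, -2.6]
gripper_width: 0.177
finger_force: 49.1
```

```bash
python3 plan.py 555.1 84 72 16.4; python3 - <<'E'
from h import *
a=get_image("side")
cv2.imwrite("pics/s4.png",cv2.cvtColor(cv2.resize(a["image"][150:270,180:330],None,fx=5,fy=5,interpolation=cv2.INTER_CUBIC),cv2.COLOR_RGB2BGR))
E
```

```text
at [556.2  83.8 140.2] yang 15.9 
 2 rows of [ 0.24 -0.53 34.1 ] (total [ 0.5 -1.1 68.2])
turn 1 rows of [ 0.0009 -0.0002 -0.0096]
```

View pics/s4.png

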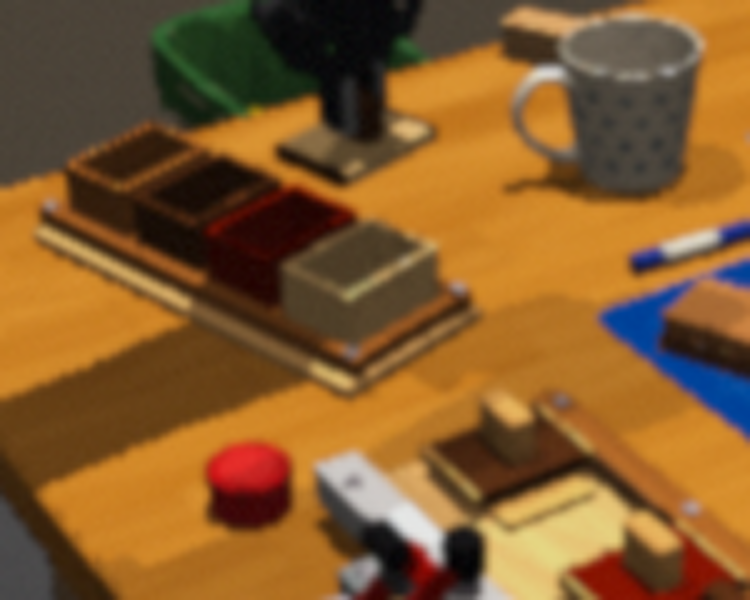

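The lid hangs level over the maple box (lid at crop (357,148), box mouth at (360,260)). Lowering.

Request:
{"fn": "move_arm", "kwargs": {
  "motion": [0.4,-0.9,25,0,0,-0.01,-1,0,0,25,0,0,0,-1,0,0,12,0,0,0,-1,0,0,3,0,0,0,-1,0,0,3,0,0,0,-1,0,0,3,0,0,0,-1,0,0,3,0,0,0,-1,0,0,0,0,0,0,-1,0,0,0,0,0,0,-1]
}}

```text
clock: 19.82
tcp_pos: [555.6, 84.0, 71.1]
ee_rot: [[-0.285, 0.959, 0.001], [0.959, 0.285, 0.003], [0.002, 0.001, -1.0]]
contact_force: [-26.6, -4.4, 49.1]
gripper_width: 0.173
finger_force: 56.4
```

Request:
{"fn": "move_arm", "kwargs": {
  "motion": [0,0,-4,0,0,0,-1,0,0,0,0,0,0,-1,0,0,0,0,0,0,-1]
}}

```text
clock: 20.07
tcp_pos: [556.3, 84.3, 71.2]
ee_rot: [[-0.286, 0.958, 0.003], [0.958, 0.286, 0.001], [0.0, 0.003, -1.0]]
contact_force: [-3.5, -0.8, 16.2]
gripper_width: 0.178
finger_force: 51.4
```

```bash
python3 - <<'E'
from h import *
a=get_image("side");b=get_image("top")
cv2.imwrite("pics/s5.png",cv2.cvtColor(np.vstack([cv2.resize(p["image"][r:r+50,c:c+90],None,fx=6,fy=6,interpolation=cv2.INTER_CUBIC) for p,r,c in((a,185,205),(b,210,190))]),cv2.COLOR_RGB2BGR))
for P in([555.1,84,50],[555.1,84,58]): print([proj(p,np.array(P)).round(1) for p in(a,b)])
E
```

```text
[array([201.6, 251.4]), array([230.8, 233.9])]
[array([199.2, 251.3]), array([230.7, 233.4])]
```

View pics/s5.png

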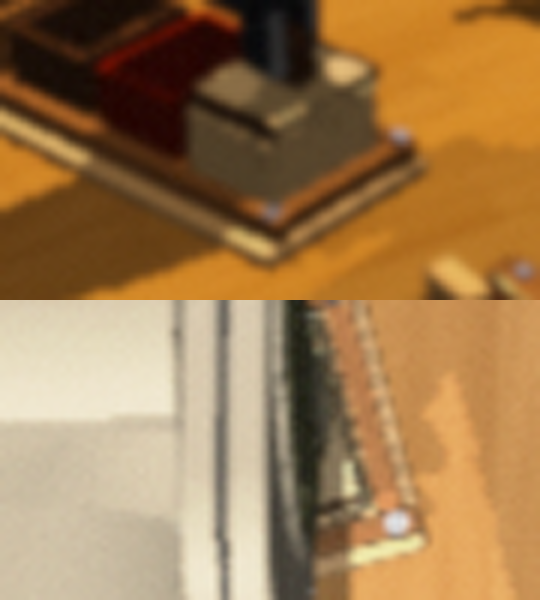

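The lid looks flush on the maple box (crop (280,110)). Releasing, lifting, and heading for padauk.

Request:
{"fn": "move_arm", "kwargs": {
  "motion": [0,0,-1.5,0,0,0,-1,0,0,0,0,0,0,0,0,0,0,0,0,0,0,0,0,0,0,0,0,0,0,0,-15,0,0,0,0,0,0,-30,0,0,0,0,0,0,-25,0,0,0.092,0,0,0,0,0,0,0.092,0,0,0,0,0,0,0.092,0,-35,-1.8,0,0,0,0,0]
}}

```text
clock: 21.0
tcp_pos: [554.0, 56.1, 141.1]
ee_rot: [[-0.016, 1.0, 0.0], [1.0, 0.016, 0.003], [0.003, 0.0, -1.0]]
contact_force: [1.5, 1.5, 0.4]
gripper_width: 0.501
finger_force: 0.0
```

Request:
{"fn": "move_arm", "kwargs": {
  "motion": [-35,-1.8,0,0,0,0,0,-35,-1.8,0,0,0,0,0,-35,-1.8,0,0,0,0,0,-35,-1.8,0,0,0,0,0,-35,-1.8,0,0,0,0,0,-35,-1.8,10,0,0,0,0,-35,-1.8,10,0,0,0,0,-36,-1.8,10,0,0,0,0,0,0,0,0,0,0,0,0,0,0,0,0,0,0]
}}

```text
clock: 21.83
tcp_pos: [541.9, -234.8, 110.2]
ee_rot: [[-0.009, 1.0, -0.002], [1.0, 0.009, -0.001], [-0.001, -0.002, -1.0]]
contact_force: [0.1, 1.6, -0.1]
gripper_width: 0.498
finger_force: 0.0
```

Request:
{"fn": "move_arm", "kwargs": {
  "motion": [0,0,0,0,0,0,0,0,0,0,0,0,0,0]
}}

```text
clock: 22.0
tcp_pos: [543.8, -230.8, 111.1]
ee_rot: [[-0.016, 1.0, 0.0], [1.0, 0.016, 0.001], [0.001, 0.0, -1.0]]
contact_force: [-0.6, 0.5, -0.9]
gripper_width: 0.501
finger_force: 0.0
```

```bash
python3 plan.py 542.9 -232.5 34 0.7;python3 - <<'E'
from h import *
a=get_image("side");b=get_image("top")
cv2.imwrite("pics/s6.png",cv2.cvtColor(np.vstack([cv2.resize(p["image"][r:r+55,c:c+95],None,fx=5,fy=5,interpolation=cv2.INTER_CUBIC) for p,r,c in((a,180,190),(b,210,170))]),cv2.COLOR_RGB2BGR))
E
```

```text
at [ 543.8 -230.8  111.1] yang 0.9 
 3 rows of [-0.6  -0.32 25.71] (total [-1.8 -1.  77.1])
turn 1 rows of [ 0.0003 -0.0007  0.0037]
```

View pics/s6.png

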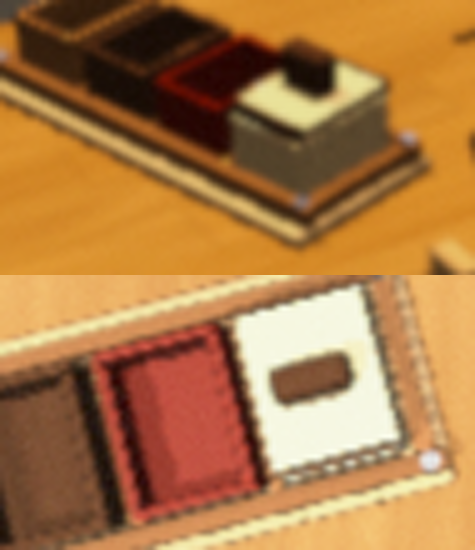

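Maple is seated and square on its box (top part of crop (320,375)). Next I'll pick padauk.

Request:
{"fn": "move_arm", "kwargs": {
  "motion": [-1,-0.6,30,0,0,0,0,0,0,30,0,0,0,0,0,0,16,0,0,0,0,0,0,0,0,0,0,0,0,0,0,0,0,0,0,0,0,0,0,0,0,-1,0,0,0,0,0,0,-1,0,0,0,0,0,0,-1,0,0,0,0,0,0,-1,0,0,0,0,0,0,-1]
}}

```text
clock: 22.93
tcp_pos: [542.9, -233.4, 36.8]
ee_rot: [[-0.014, 1.0, 0.001], [1.0, 0.014, 0.0], [0.0, 0.001, -1.0]]
contact_force: [-5.6, 1.6, 8.8]
gripper_width: 0.174
finger_force: 50.1
```

Request:
{"fn": "move_arm", "kwargs": {
  "motion": [0,0,-15,0,0,0,-1,0,0,-30,0,0,0,-1,0,0,-35,0,0,0,-1,34.6,-0.2,-25,0,0,0,-1,34.6,-0.2,0,0,0,0,-1,34.6,-0.2,0,0,0,0,-1,34.6,-0.2,0,0,0,0,-1,34.6,-0.2,0,0,0,0,-1,34.6,-0.2,0,0,0,0,-1,34.6,-0.2,0,0,0,0,-1]
}}

```text
clock: 23.77
tcp_pos: [538.0, 9.8, 140.8]
ee_rot: [[-0.014, 1.0, 0.002], [1.0, 0.014, 0.001], [0.001, 0.002, -1.0]]
contact_force: [1.2, 0.7, -1.0]
gripper_width: 0.175
finger_force: 49.1
```

Request:
{"fn": "move_arm", "kwargs": {
  "motion": [34.6,-0.2,0,0,0,0,-1,34.6,-0.2,0,0,0,0,-1,34.6,-0.2,0,0,0,0,-1,34.6,-0.2,0,0,0,0,-1,0,0,0,0,0,-0.09,-1,0,0,0,0,0,-0.09,-1,0,0,0,0,0,-0.09,-1,0,0,0,0,0,0,-1,0,0,0,0,0,0,-1,0,0,0,0,0,0,-1]
}}

```text
clock: 24.6
tcp_pos: [535.3, 146.4, 140.0]
ee_rot: [[-0.277, 0.961, 0.001], [0.961, 0.277, 0.001], [0.0, 0.001, -1.0]]
contact_force: [-1.3, -0.3, -0.7]
gripper_width: 0.175
finger_force: 49.0
```

```bash
python3 plan.py 536.2 147.6 73 16.4
```

```text
at [535.3 146.4 140. ] yang 16.1 
 2 rows of [ 0.44  0.55 33.52] (total [ 0.9  1.1 67. ])
turn 1 rows of [ 0.0008 -0.0003 -0.0056]
```

Lower to a final command of about 71, just above contact.

Request:
{"fn": "move_arm", "kwargs": {
  "motion": [0.7,0.8,25,0,0,-0.005,-1,0,0,25,0,0,0,-1,0,0,9,0,0,0,-1,0,0,3,0,0,0,-1,0,0,3,0,0,0,-1,0,0,2.5,0,0,0,-1,0,0,1.5,0,0,0,-1,0,0,0,0,0,0,-1,0,0,0,0,0,0,-1]
}}

```text
clock: 25.35
tcp_pos: [536.5, 147.6, 71.8]
ee_rot: [[-0.285, 0.959, 0.002], [0.959, 0.285, 0.001], [0.0, 0.002, -1.0]]
contact_force: [-2.1, -0.5, 6.8]
gripper_width: 0.175
finger_force: 50.1
```

Request:
{"fn": "move_arm", "kwargs": {
  "motion": [0,0,0,0,0,0,0,0,0,0,0,0,0,0,0,0,0,0,0,0,0,0,0,-15,0,0,0,0,0,0,-30,0,0,0,0,0,0,-25,0,0,0.091,0,0,0,0,0,0,0.091,0,0,0,0,0,0,0.091,0,-31.1,0.2,0,0,0,0,0,-31.1,0.2,0,0,0,0,0]
}}

```text
clock: 26.18
tcp_pos: [537.0, 86.4, 140.5]
ee_rot: [[-0.019, 1.0, 0.0], [1.0, 0.019, 0.0], [0.0, 0.0, -1.0]]
contact_force: [1.0, -0.3, 0.5]
gripper_width: 0.495
finger_force: 0.0
```

Request:
{"fn": "move_arm", "kwargs": {
  "motion": [-31.1,0.2,0,0,0,0,0,-31.1,0.2,0,0,0,0,0,-31.1,0.2,0,0,0,0,0,-31.1,0.2,10,0,0,0,0,-31.1,0.2,10,0,0,0,0,-31.1,0.2,10,0,0,0,0,0,0,0,0,0,0,0,0,0,0,0,0,0,0,0,0,0,0,0,0,0,0,0,0,0,0,0,0]
}}

```text
clock: 27.02
tcp_pos: [541.7, -99.8, 110.7]
ee_rot: [[-0.018, 1.0, 0.0], [1.0, 0.018, 0.001], [0.001, 0.0, -1.0]]
contact_force: [-0.4, 0.3, 0.1]
gripper_width: 0.502
finger_force: 0.0
```

```bash
python3 plan.py 541.3 -101 35 0.7
```

```text
at [541.7 -99.8 110.7] yang 1.0 
 3 rows of [-0.4  -0.15 25.24] (total [-1.2 -0.5 75.7])
turn 1 rows of [ 0.0004 -0.0007  0.0057]
```

Request:
{"fn": "move_arm", "kwargs": {
  "motion": [-1,-0.4,30,0,0,0.005,0,0,0,30,0,0,0,0,0,0,15.5,0,0,0,0,0,0,0,0,0,0,0,0,0,0,0,0,0,0,0,0,0,0,0,0,-1,0,0,0,0,0,0,-1,0,0,0,0,0,0,-1,0,0,0,0,0,0,-1,0,0,0,0,0,0,-1]
}}

```text
clock: 27.85
tcp_pos: [541.2, -102.1, 36.6]
ee_rot: [[-0.011, 1.0, 0.001], [1.0, 0.011, 0.001], [0.001, 0.001, -1.0]]
contact_force: [-6.4, 1.5, 8.8]
gripper_width: 0.175
finger_force: 50.1
```

Request:
{"fn": "move_arm", "kwargs": {
  "motion": [0,0,-15,0,0,0,-1,0,0,-30,0,0,0,-1,0,0,-35,0,0,0,-1,34.8,-2.2,-25,0,0,0,-1,34.8,-2.2,0,0,0,0,-1,34.8,-2.2,0,0,0,0,-1,34.8,-2.2,0,0,0,0,-1,34.8,-2.2,0,0,0,0,-1,34.8,-2.2,0,0,0,0,-1,34.8,-2.2,0,0,0,0,-1]
}}

```text
clock: 28.68
tcp_pos: [522.9, 141.9, 140.6]
ee_rot: [[-0.011, 1.0, 0.002], [1.0, 0.011, 0.001], [0.001, 0.002, -1.0]]
contact_force: [1.0, 0.2, -0.9]
gripper_width: 0.175
finger_force: 48.9
```

Request:
{"fn": "move_arm", "kwargs": {
  "motion": [34.8,-2.2,0,0,0,0,-1,34.8,-2.2,0,0,0,0,-1,0,0,0,0,0,-0.091,-1,0,0,0,0,0,-0.091,-1,0,0,0,0,0,-0.091,-1,0,0,0,0,0,0,-1,0,0,0,0,0,0,-1,0,0,0,0,0,0,-1,0,0,0,0,0,0,-1]
}}

```text
clock: 29.43
tcp_pos: [517.9, 209.6, 139.6]
ee_rot: [[-0.278, 0.961, 0.0], [0.961, 0.278, 0.0], [0.0, 0.001, -1.0]]
contact_force: [-0.3, -0.4, 0.1]
gripper_width: 0.179
finger_force: 48.9
```

```bash
python3 plan.py 517.5 211.3 72 16.4
```

```text
at [517.9 209.6 139.6] yang 16.1 
 2 rows of [8.700e-01 3.000e-02 3.381e+01] (total [ 1.7  0.1 67.6])
turn 1 rows of [ 0.0005 -0.0003 -0.0047]
```

Request:
{"fn": "move_arm", "kwargs": {
  "motion": [1.6,0,25,0,0,-0.005,-1,0,0,25,0,0,0,-1,0,0,9,0,0,0,-1,0,0,3,0,0,0,-1,0,0,3,0,0,0,-1,0,0,2.5,0,0,0,-1,0,0,1,0,0,0,-1,0,0,0,0,0,0,-1,0,0,0,0,0,0,-1]
}}

```text
clock: 30.18
tcp_pos: [517.9, 211.4, 71.6]
ee_rot: [[-0.285, 0.959, 0.001], [0.959, 0.285, 0.001], [0.0, 0.001, -1.0]]
contact_force: [-0.2, -0.3, 2.8]
gripper_width: 0.179
finger_force: 49.3
```

Request:
{"fn": "move_arm", "kwargs": {
  "motion": [0,0,0,0,0,0,0,0,0,0,0,0,0,0,0,0,0,0,0,0,0,0,0,-15,0,0,0,0,0,0,-30,0,0,0,0,0,0,-25,0,0,0.091,0,0,0,0,0,0,0.091,0,0,0,0,0,0,0.091,0,-36.4,1.4,0,0,0,0,0,-36.4,1.4,0,0,0,0,0]
}}

```text
clock: 31.02
tcp_pos: [521.0, 139.6, 140.8]
ee_rot: [[-0.02, 1.0, 0.0], [1.0, 0.02, 0.0], [0.0, 0.0, -1.0]]
contact_force: [0.6, -1.6, 0.3]
gripper_width: 0.5
finger_force: 0.0
```

Request:
{"fn": "move_arm", "kwargs": {
  "motion": [-36.4,1.4,0,0,0,0,0,-36.4,1.4,0,0,0,0,0,-36.4,1.4,0,0,0,0,0,-36.4,1.4,0,0,0,0,0,-36.4,1.4,0,0,0,0,0,-36.4,1.4,0,0,0,0,0,-36.4,1.4,0,0,0,0,0,-36.4,1.4,0,0,0,0,0,-36.4,1.4,0,0,0,0,0,-36.4,1.4,10,0,0,0,0]
}}

```text
clock: 31.85
tcp_pos: [542.0, -227.4, 132.4]
ee_rot: [[-0.016, 1.0, 0.003], [1.0, 0.016, -0.0], [-0.0, 0.003, -1.0]]
contact_force: [1.5, -0.2, 0.7]
gripper_width: 0.499
finger_force: 0.0
```

Request:
{"fn": "move_arm", "kwargs": {
  "motion": [-36.4,1.4,10,0,0,0,0,-36.4,1.4,10,0,0,0,0,0,0,0,0,0,0,0,0,0,0,0,0,0,0,0,0,0,0,0,0,0,0,0,0,0,0,0,0]
}}

```text
clock: 32.35
tcp_pos: [545.7, -296.6, 110.9]
ee_rot: [[-0.018, 1.0, 0.0], [1.0, 0.018, 0.001], [0.001, 0.0, -1.0]]
contact_force: [0.5, -0.5, 0.4]
gripper_width: 0.502
finger_force: 0.0
```

```bash
python3 plan.py 543.7 -298.3 35 0.7; python3 - <<'E'
from h import *
b=get_image("top")
cv2.imwrite("pics/t7.png",cv2.cvtColor(cv2.resize(b["image"][200:290,120:270],None,fx=5,fy=5,interpolation=cv2.INTER_CUBIC),cv2.COLOR_RGB2BGR))
E
```

```text
at [ 545.7 -296.6  110.9] yang 1.0 
 3 rows of [-0.58 -0.69 25.3 ] (total [-1.7 -2.1 75.9])
turn 1 rows of [ 0.0005 -0.0008  0.0056]
```

View pics/t7.png

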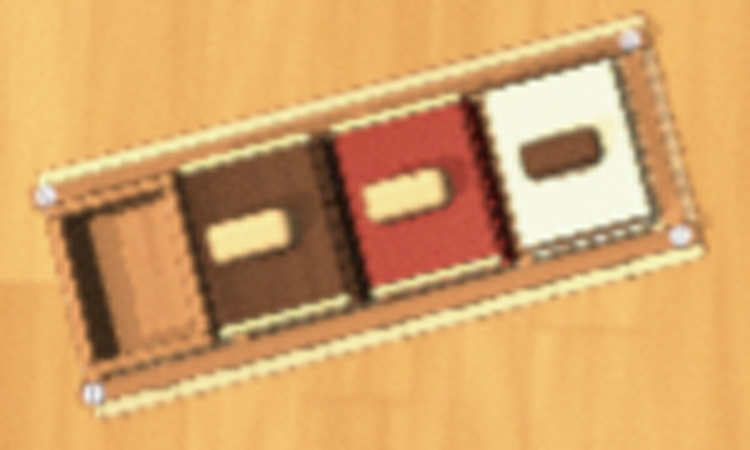

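Walnut and padauk are centred and square. Maple looks slightly shifted along x, with a white rim strip at crop (600,240), and I'll check that after oak.

Request:
{"fn": "move_arm", "kwargs": {
  "motion": [-1.5,-1.8,30,0,0,0.005,0,0,0,30,0,0,0,0,0,0,15.5,0,0,0,0,0,0,0,0,0,0,0,0,0,0,0,0,0,0,0,0,0,0,0,0,-1,0,0,0,0,0,0,-1,0,0,0,0,0,0,-1,0,0,0,0,0,0,-1,0,0,0,0,0,0,-1]
}}

```text
clock: 33.23
tcp_pos: [543.6, -300.1, 37.2]
ee_rot: [[-0.011, 1.0, 0.001], [1.0, 0.011, -0.0], [-0.0, 0.001, -1.0]]
contact_force: [-3.6, 2.3, 7.5]
gripper_width: 0.18
finger_force: 50.1
```

Request:
{"fn": "move_arm", "kwargs": {
  "motion": [0,0,-15,0,0,0,-1,0,0,-30,0,0,0,-1,0,0,-35,0,0,0,-1,36,-2.4,-25,0,0,0,-1,36,-2.4,0,0,0,0,-1,36,-2.4,0,0,0,0,-1,36,-2.4,0,0,0,0,-1,36,-2.4,0,0,0,0,-1,36,-2.4,0,0,0,0,-1,36,-2.4,0,0,0,0,-1]
}}

```text
clock: 34.07
tcp_pos: [523.9, -48.0, 140.2]
ee_rot: [[-0.011, 1.0, 0.002], [1.0, 0.011, 0.001], [0.001, 0.002, -1.0]]
contact_force: [0.4, 0.1, -1.2]
gripper_width: 0.178
finger_force: 49.0
```

Request:
{"fn": "move_arm", "kwargs": {
  "motion": [36,-2.4,0,0,0,0,-1,36,-2.4,0,0,0,0,-1,36,-2.4,0,0,0,0,-1,36,-2.4,0,0,0,0,-1,36,-2.4,0,0,0,0,-1,36,-2.4,0,0,0,0,-1,36,-2.4,0,0,0,0,-1,36,-2.4,0,0,0,0,-1,36,-2.4,0,0,0,0,-1,0,0,0,0,0,-0.091,-1]
}}

```text
clock: 34.9
tcp_pos: [496.5, 283.0, 139.9]
ee_rot: [[-0.109, 0.994, 0.001], [0.994, 0.109, 0.004], [0.004, 0.001, -1.0]]
contact_force: [0.1, 0.1, -0.8]
gripper_width: 0.176
finger_force: 48.9
```

Request:
{"fn": "move_arm", "kwargs": {
  "motion": [0,0,0,0,0,-0.091,-1,0,0,0,0,0,-0.091,-1,0,0,0,0,0,0,-1,0,0,0,0,0,0,-1,0,0,0,0,0,0,-1,0,0,0,0,0,0,-1]
}}

```text
clock: 35.4
tcp_pos: [498.8, 274.1, 139.4]
ee_rot: [[-0.278, 0.961, 0.0], [0.961, 0.278, 0.0], [0.0, 0.001, -1.0]]
contact_force: [0.1, 0.1, -0.8]
gripper_width: 0.177
finger_force: 48.9
```

```bash
python3 plan.py 498.8 274.7 72.5 16.4
```

```text
at [498.8 274.1 139.4] yang 16.1 
 2 rows of [ 0.29  0.05 33.44] (total [ 0.6  0.1 66.9])
turn 1 rows of [ 0.0005 -0.0003 -0.0047]
```

Request:
{"fn": "move_arm", "kwargs": {
  "motion": [0.6,0,25,0,0,-0.005,-1,0,0,25,0,0,0,-1,0,0,8,0,0,0,-1,0,0,3,0,0,0,-1,0,0,3,0,0,0,-1,0,0,2.5,0,0,0,-1,0,0,1,0,0,0,-1,0,0,0,0,0,0,-1,0,0,0,0,0,0,-1]
}}

```text
clock: 36.15
tcp_pos: [498.9, 275.0, 72.2]
ee_rot: [[-0.285, 0.959, 0.001], [0.959, 0.285, 0.001], [0.0, 0.001, -1.0]]
contact_force: [0.5, -0.1, 0.2]
gripper_width: 0.176
finger_force: 49.0
```

Request:
{"fn": "move_arm", "kwargs": {
  "motion": [0,0,0,0,0,0,0,0,0,0,0,0,0,0,0,0,0,0,0,0,0,0,0,-15,0,0,0,0,0,0,-30,0,0,0,0,0,0,-35,0,0,0,0,-32,-9.5,0,0,0,0,0,-32,-9.5,0,0,0,0,0,-32,-9.5,0,0,0,0,0,-32,-9.5,0,0,0,0,0]
}}

```text
clock: 36.98
tcp_pos: [498.5, 139.8, 151.9]
ee_rot: [[-0.285, 0.958, 0.001], [0.958, 0.285, 0.001], [0.0, 0.001, -1.0]]
contact_force: [0.4, -0.3, 0.1]
gripper_width: 0.502
finger_force: 0.0
```

Request:
{"fn": "move_arm", "kwargs": {
  "motion": [-32,-9.5,-10,0,0,0,0,-32,-9.5,-10,0,0,0,0,-32,-9.5,-10,0,0,0,0,-32,-9.5,0,0,0,0,0,-32,-9.5,0,0,0,0,0,-32,-9.5,0,0,0,0,0,0,0,0,0,0,0,0,0,0,0,0,0,0,0,0,0,0,0,0,0,0]
}}

```text
clock: 37.73
tcp_pos: [498.7, -58.6, 181.5]
ee_rot: [[-0.285, 0.959, 0.0], [0.959, 0.285, 0.001], [0.0, 0.0, -1.0]]
contact_force: [0.2, -0.0, 0.8]
gripper_width: 0.5
finger_force: 0.0
```

```bash
python3 - <<'E'
from h import *
b=get_image("top");a=get_image("side")
for n,p,r,c,w,hh in(("t8",b,200,120,150,90),("s8",a,160,185,110,85)): cv2.imwrite(f"pics/{n}.png",cv2.cvtColor(cv2.resize(p["image"][r:r+hh,c:c+w],None,fx=5 if n=="t8" else 7,fy=5 if n=="t8" else 7,interpolation=cv2.INTER_CUBIC),cv2.COLOR_RGB2BGR))
for t,x0 in dict(maple=(555,83),oak=(499,275),walnut=(517,211),padauk=(536,148)).items():
    L=outline_of(b,"lid_"+t)[0]["region"]; B=outline_of(b,"box_"+t)
    print(t,"lid",fit([(b,L)],(*x0,.285),55,65), "marks",[at(b,m["pixel"],z) for q,z in(("lid_",47),("box_",10)) for m in mark_of(b,q+t)[:1]])
for t,z in(("wax_tin",0),("mug",0)): print(t,at(b,mark_of(b,t)[0]["pixel"],z))
E
```

```text
maple lid (array([556.2,  84.1,  28.7]), np.float64(0.954)) marks [array([558. ,  88.7,  47. ]), array([553. ,  79.7,  10. ])]
oak lid (array([498.8, 277.4,  27.5]), np.float64(0.93)) marks [array([497.4, 271.7,  47. ]), array([494.1, 272.1,  10. ])]
walnut lid (array([518.8, 214.7,  27.6]), np.float64(0.924)) marks [array([519.6, 207.7,  47. ]), array([515.9, 203.3,  10. ])]
padauk lid (array([537. , 149. ,  29.1]), np.float64(0.956)) marks [array([536.9, 151.9,  47. ]), array([500.5, 285.8,  10. ])]
wax_tin [504.2 290.2   0. ]
mug [790.1 166.3   0. ]
```

View pics/t8.png

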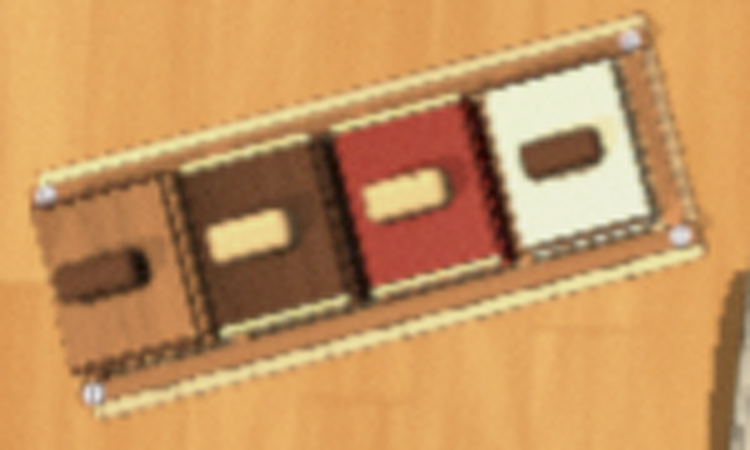

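View pics/s8.png

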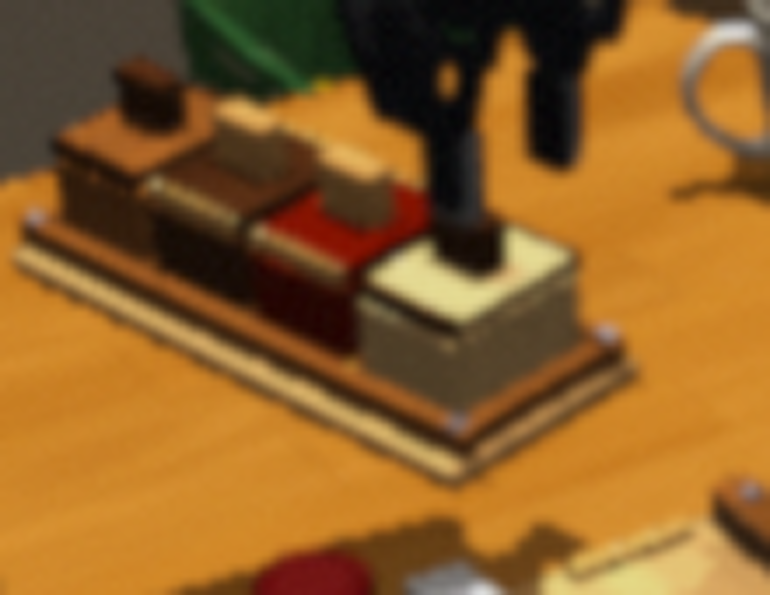

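All four lids are seated square, each on its own timber (top crop, from (100,275) to (560,150)). At release all four were the same 35 mm above where they were picked up. The robot is clear, so I'm handing in.

```bash
python3 -c "
from rig import *
print(close_job())"
```

```text
the job is handed in; nothing more can be done
None
```

The job is handed in, though I got no verdict back: the pawl is left up, the clamp bar is fully back, and all four lids are seated on the boxes of their own timber; I never moved near the tin or mug, but my last detection of the tin was a misread, so its final position isn't confirmed.

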